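# Start the cash box hold-down bolt

## Task

Give the bolt a shot of thread oil: push the red cap of the fixed spray can right down and let it spring back up. Then take the orange handgrip of the crank bolt in front of the cash box and turn it backward (counterclockwise seen from above), without first running it forward, until the bolt drops into its thread; from there turn it one full turn forward (clockwise) and finish still gripping the handgrip, holding the bolt started and still. Leave the dice, dice cup, scale pan, jade checker and screwdriver where they are.

Things in the scene. Friction and masses are not known exactly. Their poses are not given: they have to be found in the camera images.
- anchor: Fixed: blue steel cash box (180 deep x 260 wide x 90 mm high, cam lock in front) with a steel foot plate before it that carries an upright brass threaded boss (48 mm diameter). Origin on the counter under the vertical bolt axis; x points from the bolt to the cash box (front face 113 mm away), y left, z up. Yaw within 0.3 rad.
- boss_top (a point): Centre of the boss's top face, on the bolt axis, 45 mm above the counter. The handgrip's 55 mm circle around this axis is clear all round. A red ring on the bolt's shank shows above the boss before the drop and sinks into it at the drop.
- grip_point (a point): The point to grip: on the axis of the orange handgrip, a round upright sleeve, 26 mm above its lower end, about 104 mm above the counter at the start and 55 mm from the bolt axis. The dark crank arm's flat top is 26 mm below this point, the steel pin's top 38 mm above it at the start. Turning takes 1 to 2 N here.
- handgrip: Orange sleeve, 18 mm diameter, 40 mm tall; origin at its lower end's centre, z up. It spins freely on the crank's upright pin, so the gripper can go round the circle at constant yaw, and slides up the pin by up to 20 mm, so the bolt can sink under a firmly held sleeve with the gripper staying at one height.
- bolt_turn (a joint): Turn of bolt and crank, rad, growing forward (clockwise from above); starts at 0.9 to 2.4, riding on the thread crest. In the anchor's frame the crank points at angle pi minus this value. Turned back, the bolt drops between 0 and -0.25; back stop -0.9. One turn forward from the drop is about 6.1; stop 7.6. Past 3.4 without the drop it cross-threads (failure).
- bolt_drop (a joint): Height of the bolt in m: 0 to -0.001 riding on the crest, falls by its own weight (about 0.55 kg) to about -0.0072 at the drop, then sinks 0.008 per forward turn, to about -0.015 after one turn.
- can: Fixed yellow spray can, 60 mm diameter, in a dark cup (80 mm diameter flange), to the left of the bolt (180 to 210 mm from the bolt axis). Origin at the centre of its underside on the counter, z up; 157 mm high with its cap.
- nozzle_top (a point): Centre of the top face of the can's red round sprung cap (32 mm diameter), 157 mm above the counter; push it straight down.
- nozzle (a joint): How far the cap is pushed down in m: 0 up, 0.006 fully down. The spring takes 2 N to start and 5 N fully down.
- die_a: Bone die, 22 mm cube, loose; origin centre of underside. To be left alone.
- die_b: Bone die, 22 mm cube, loose; origin centre of underside. To be left alone.
- dice_cup: Walnut dice cup, 76 mm across, 95 mm tall, loose; origin centre of underside. To be left alone.
- scale_pan: Brass scale pan, 120 mm across, 22 mm tall, loose; origin centre of underside. To be left alone.
- checker: Jade-green glass checker, 34 mm across, 9 mm thick, loose; origin centre of underside. To be left alone.
- screwdriver: Wood-handled screwdriver lying on the counter, loose; origin near its middle. To be left alone.

How it is judged:
By the outcome, as a careful person would: the job done as asked, in the order asked, and still so for the second after the job is handed in, while the arm keeps its last pose, push and grip.
It also fails if it takes over 51 s, if anything falls off the work surface, if the arm or the gripper's body presses on something with over 40 N, if the wrist force passes 120 N, or if a joint passes its speed limit or range.

## Robot

A 6-joint arm with a two-finger parallel gripper is mounted at the origin on the work surface. World frame = base frame: x ahead of the robot, y to its left, z up, the work surface at z = 0. Lengths are in m, angles in rad, forces in N, time in s.
With the tool pointing down it reaches from about 0.25 to 0.725 m from the base axis. Payload 9.7 kg.
Tool frame: the origin (TCP) lies midway between the tips of the shut fingers; the grasp point (between the pads) lies robot.pinch_z behind it (robot.pinch_z is the distance from the TCP to the grasp point, in m); z points along the fingers, y is the line along which they close (so a half turn about z gives the same grasp; the last joint's range is limited). The gripper opens to 85 mm and grips with 20 to 120 N. Pads are 22 mm wide; open, the fingers measure 114 mm over their backs; the gripper's body (76 mm by 85 mm) begins 54 mm behind the grasp point. The pads swing forward as they close: fully open they stand 13 mm farther back than shut.
Start: joints at [1.223, 0.087, 0.176, 1.66, 0, 1.571], TCP at [0.187, 0.517, 0.231] pointing down, gripper open.
Joint ranges: [-3.13, 3.13], [-0.85, 1.81], [-1.15, 1.24], [-2.2, 2.28], [-1.44, 1.52], [-3.14, 3.14]. Speed limits (rad/s): [2.22, 2.22, 2.57, 3.14, 3.14, 3.14].

## Interface

Orientations are given as a 3x3 rotation matrix whose columns are the frame's x, y, z axes.
In Python, from plant import robot gives the robot as it stands.
- The arm moves only by the shell command python3 -m creep 'ROWS' [FORCE]. ROWS is JSON, a list of rows, each a list of 3 entries, a list of its own where there are three numbers: the shift along the tool's x, y, z in m, then the turn about the tool's z in degrees, then the closure, from -1 (fully open) to 1 (shut). In form: [[[x, y, z], roll, grip], ...]. A call has 1 to 5 rows; each row shifts and turns the commanded pose from where the row before left it, along the tool's axes as they then stand; what a row does not reach is not made up. A row lasts 1/10 s, in which the tool goes at most 50 mm and 8.59 degrees, less where a joint would pass 70% of its speed; a pose out of reach is approached as far as the arm can. A call with a gripper value outside its range is refused whole. The fingers move at their own pace and stop on an object; FORCE is the grip in N (left out, the last holds). Time passes only in rows, so rows that do not move let the fingers close. It gives the time, the measured TCP pose, the force, the opening and the grip force at its end, in the units of the state.
- robot.read_state(): the state, without advancing time (a new reading comes with each control period).
- robot.grab_frame(name): name is "scene" or "top" or "wrist"; returns a dict with "color" (420x560x3 uint8, red, green, blue), "depth" (420x560 float32, m along the optical axis (not along the pixel's ray), 0 where there is no reading), "fov_y" (degrees; the focal length in pixels is half the picture's height over the tangent of half this angle, whatever the lens; pixels are square), "cx", "cy" (the principal point, pixels), "eye" and "rotation" of the camera in the world; the wrist camera has in their place "mount" (4x4, takes a point from camera to tool coordinates, whose origin is the TCP and whose axes are the flange's). Camera axes: x right, y up, looking along -z (the intrinsics and any distortion apply to the point x, -y, -z); pixel columns grow to the right and rows downward; lengths in m; the calibration is good to about 2 mm. A picture is of the moment at which its call begins: read the wrist's pose just before it.
- robot.job_done(): hands the job in; it is judged then, once.
The state is a dict: "time": time; "joints": joint angles; "qd": joint speeds; "joint_torque": joint torques, N m; "tool_pos": TCP position; "tool_rot": TCP orientation; "wrist_force": force on the tool from outside, world axes, zero at the start; "ft_torque": the same for the moment, N m; "finger_gap": finger opening in m; "grip_force": force on a finger pad.
Only numpy, scipy, OpenCV 4.12 (cv2) and the standard library are available. Lean on these libraries where they do the work, as an engineer would, in place of code of your own. Each camera call takes 0.05 s, during which the arm holds its last target. There are 200 camera calls.

## Working session

There is one attempt and no reset: what is moved stays moved. The work goes in short steps, Python scripts to look and compute and a shell command to move; the robot and the scene stay as the last step left them, time stands still between calls to the robot, and variables do not carry over. Pictures are saved under pics/ and viewed, at most 10 in all, crops included, and the job is handed in when it is done.

```bash
ls; mkdir -p pics; cat > h.py <<'E'
import numpy as np, cv2
from plant import robot
def grab(n):
    s=robot.read_state(); f=robot.grab_frame(n)
    if 'mount' in f:
        M=np.eye(4);M[:3,:3]=s['tool_rot'];M[:3,3]=s['tool_pos'];M=M@np.array(f['mount']);f['eye']=M[:3,3];f['rotation']=M[:3,:3]
    return f
def cloud(f):
    d=f['depth'];h,w=d.shape;F=h/2/np.tan(np.radians(f['fov_y'])/2)
    v,u=np.mgrid[:h,:w]
    p=np.stack([(u-f['cx'])/F*d,-(v-f['cy'])/F*d,-d],-1)
    return p@np.array(f['rotation']).T+np.array(f['eye'])
E
python3 - <<'E'
from h import *
s=robot.read_state();print(s['time'],s['tool_pos'],s['tool_rot'],s['finger_gap'],robot.pinch_z)
ims=[]
for n in['scene','top']:
    f=grab(n);np.save(f'pics/{n}.npy',cloud(f));cv2.imwrite(f'pics/{n}.png',f['color'][...,::-1]);print({k:v for k,v in f.items() if k not in('color','depth')})
E
```

```text
pics
0.0 [0.18738183 0.5168402  0.23058165] [[-9.40133183e-01  3.40807006e-01 -4.27268082e-04]
 [ 3.40807272e-01  9.40132312e-01 -1.28060896e-03]
 [-3.47519746e-05 -1.34955905e-03 -9.99999089e-01]] 0.08548347135739491 0.0187
{'fov_y': 55.713901219610015, 'cx': 281.13396291601396, 'cy': 203.4681174999618, 'eye': array([ 0.9650461 , -0.57359247,  0.80245642]), 'rotation': array([[ 0.73938348, -0.43784969,  0.51146819],
       [ 0.67318921,  0.46798417, -0.57254442],
       [ 0.01132938,  0.76764475,  0.64077545]])}
{'fov_y': 57.13139556231912, 'cx': 284.55721405474003, 'cy': 212.80367182960813, 'eye': array([0.32735368, 0.0207431 , 1.09205755]), 'rotation': array([[ 5.51697165e-05,  9.93228696e-01, -1.16175530e-01],
       [-9.99999875e-01,  1.12584539e-04,  4.87645595e-04],
       [ 4.97423167e-04,  1.16175489e-01,  9.93228578e-01]])}
```

View pics/top.png

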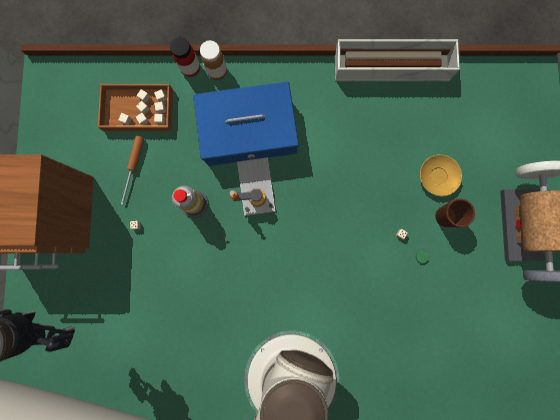

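View pics/scene.png

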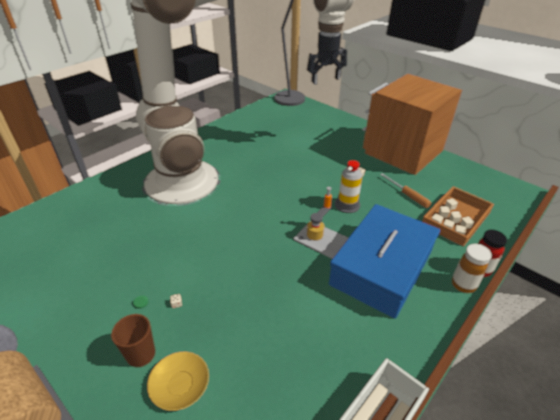

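The top view shows the red cap at about (181,196), the orange grip at (235,196), the bolt at (259,197), and the box front edge running from (203,160) to (297,152). The scene view shows the cap at (353,165) and the grip at (327,200). Next I'll get positions from the depth data.

```bash
python3 - <<'E'
from h import *
for n,boxes in {'top':{'cap':(170,185,192,206),'grip':(228,188,243,204),'boxtop':(190,80,300,165)},'scene':{'cap':(343,158,362,175),'grip':(321,184,334,212)}}.items():
    c=np.load(f'pics/{n}.npy');im=cv2.imread(f'pics/{n}.png').astype(int)
    for k,(a,b,e,d) in boxes.items():
        I=im[b:d,a:e].reshape(-1,3);P=c[b:d,a:e].reshape(-1,3)
        B,G,R=I.T
        m={'cap':(R>120)&(G<60)&(P[:,2]>.13),'grip':(R>130)&(G>40)&(G<.65*R)&(B<70)&(P[:,2]>.06),'boxtop':(B>100)&(R<60)&(P[:,2]>.08)}[k]
        p=P[m];print(n,k,m.sum(),np.median(p,0).round(4),p.min(0).round(4),p.max(0).round(4))
        if k=='cap':
            t=p[p[:,2]>.15];print('  top',len(t),t.mean(0),(t.min(0)+t.max(0))/2)
        if k=='boxtop': 
            r=cv2.minAreaRect((p[:,:2]*1000).astype(np.float32));print(r,cv2.boxPoints(r))
c=np.load('pics/top.npy')
m=(c[...,2]>.037)&(c[...,2]<.2);v,u=np.nonzero(m)
for r in range(188,214,2): print(r,[int(z*1000) for z in c[r,226:280:2,2]])
p=c[188:212,230:275].reshape(-1,3);q=p[(p[:,2]>.065)];print(q.min(0),q.max(0))
im=cv2.imread('pics/top.png');cv2.imwrite('pics/c1.png',cv2.resize(im[140:225,160:285],None,fx=6,fy=6,interpolation=2))
E
```

```text
top cap 110 [0.4806 0.2778 0.1572] [0.4659 0.2642 0.149 ] [0.4931 0.292  0.1613]
  top 109 [0.48029117 0.2777     0.15716175] [0.47953101 0.27810881 0.15588127]
top grip 9 [0.4892 0.1469 0.1181] [0.4822 0.1441 0.116 ] [0.4946 0.1573 0.1207]
top boxtop 6057 [0.6959 0.1271 0.0901] [ 0.3274 -0.0132  0.0824] [0.806  0.2693 1.0921]
((554.6580810546875, 106.39795684814453), (474.5972595214844, 262.6666259765625), 8.311301231384277) [[300.8673   202.05008 ]
 [338.83618  -57.857853]
 [808.44885   10.745834]
 [770.48     270.65378 ]]
scene cap 69 [0.4848 0.2735 0.1587] [ 0.4676 -0.5736  0.1437] [0.965  0.2917 0.8025]
  top 64 [0.49087777 0.26217192 0.16823015] [ 0.71632235 -0.14092411  0.47677912]
scene grip 62 [0.4956 0.1456 0.1046] [0.4851 0.1408 0.0813] [0.4995 0.1543 0.1207]
188 [2, -3, 0, 1, 0, 3, 0, 0, 8, 9, 6, 7, 7, 7, 41, 74, 43, 11, 7, 8, 10, 10, 10, 1, -1, 0, -4]
190 [0, -1, 0, 140, -1, 4, -1, -2, 3, 10, 11, 8, 8, 78, 78, 80, 82, 77, 44, 7, 8, 9, 8, 7, 0, 4, -2]
192 [7, 1, 142, 142, 142, 116, 3, 0, 78, 78, 79, 79, 77, 79, 78, 78, 78, 77, 45, 42, 4, 10, 7, 6, 1, -3, 0]
194 [2, 1, 115
[... 354 characters left out ...]
7, 43, 46, 75, 77, 71, 45, 46, 43, 9, 8, 11, 7, 0, 0, 0]
202 [-2, 0, 0, 0, -3, 1, 3, -2, 8, 10, 8, 10, 13, 48, 42, 46, 42, 43, 44, 21, 9, 9, 8, 7, -1, 0, 0]
204 [-1, 0, 1092, -2, -1, 0, 3, 1, 2, 6, 8, 6, 7, 21, 40, 46, 45, 38, 21, 2, 6, 7, 9, 10, 11, -2, -2]
206 [-2, -2, 0, 1, 0, 0, -1, 3, -1, 7, 7, 9, 11, 7, 5, 14, 13, 5, 8, 11, 9, 6, 12, 12, 9, 0, 2]
208 [1, 0, -2, 0, 2, 0, 0, 1, 1, 6, 10, 14, 5, 7, 7, 5, 10, 9, 6, 6, 10, 7, 9, 7, 8, -2, 0]
210 [0, -1, 0, -2, 0, 0, 1, -3, 0, 7, 14, 8, 9, 8, 8, 9, 9, 2, 7, 9, 4, 5, 9, 10, 8, 0, 1]
212 [-2, 0, 0, 1, 0, 3, 1, 0, 3, 7, 9, 7, 4, 10, 9, 6, 6, 9, 6, 7, 0, 0, -1, 1092, -2, 0, 0]
[0.32735368 0.0207431  0.06722511] [0.51319434 0.16050677 1.09205755]
```

View pics/c1.png

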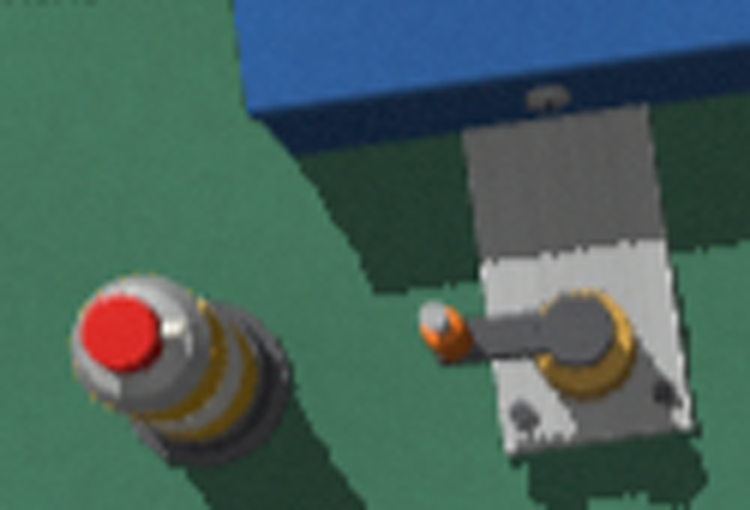

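```bash
cat >> h.py <<'E'
def ray(f,u,v,z):
    F=210/np.tan(np.radians(f['fov_y'])/2)
    r=np.array(f['rotation'])@np.array([(u-f['cx'])/F,-(v-f['cy'])/F,-1]);e=np.array(f['eye'])
    return e+r*(z-e[2])/r[2]
E
python3 - <<'E'
from h import *
f=grab('top')
pin=ray(f,232.5,193,.142);hub=ray(f,255.7,195,.078);cap=ray(f,180.2,195.3,.157)
print(pin,hub,cap,np.linalg.norm((pin-hub)[:2]),np.linalg.norm((cap-hub)[:2]))
c=np.load('pics/top.npy');P=c[75:170,185:305].reshape(-1,3);P=P[(abs(P[:,2]-.09)<.006)]
r=cv2.minAreaRect((P[:,:2]*1000).astype(np.float32));print(r,cv2.boxPoints(r))
Q=c[185:210,230:275].reshape(-1,3);Q=Q[abs(Q[:,2]-.078)<.006];print(len(Q),(lambda r:(r,cv2.boxPoints(r)))(cv2.minAreaRect((Q[:,:2]*1000).astype(np.float32))))
E
```

```text
[0.48820598 0.15014672 0.142     ] [0.49365922 0.0970431  0.078     ] [0.47993281 0.27631921 0.157     ] 0.05338287876006839 0.1798008235000797
((698.6883544921875, 126.9377212524414), (185.4628448486328, 264.0968933105469), 8.103608131408691) [[588.26886  244.59589 ]
 [625.4969   -16.863953]
 [809.10785    9.279556]
 [771.8798   270.73938 ]]
226 (((496.60565185546875, 121.65884399414062), (32.9107551574707, 77.83407592773438), 0.30514952540397644), array([[479.94324, 160.4877 ],
       [480.3578 ,  82.65472],
       [513.26807,  82.82999],
       [512.8535 , 160.66296]], dtype=float32))
```

Bolt axis comes out at about (0.4955, 0.0975), grip at (0.490, 0.151), radius 54 mm against the 55 mm expected. The cap is at (0.480, 0.277), 180 mm from the bolt, which also fits. The bolt turn at the start is about 1.6. Next I'll check the tall wooden block before transiting.

```bash
python3 - <<'E'
from h import *
for n in('scene','top'):
    c=np.load(f'pics/{n}.npy').reshape(-1,3);m=(c[:,2]>.1)&(c[:,2]<.6)&(c[:,1]>.33)&(c[:,0]>.27)&(c[:,1]<.8)&(c[:,0]<.7);p=c[m];print(len(p),np.percentile(p,[1,5,50,95,99],axis=0))
R=np.array(robot.read_state()['tool_rot']);p0=np.array(robot.read_state()['tool_pos'])
for t in([.25,.3,.24],[.44,.2,.24],[.48,.277,.175]):
    print(R.T@(np.array(t)-p0));p0=np.array(t)
E
```

```text
5033 [[0.31028253 0.56691961 0.1022879 ]
 [0.35959638 0.56869493 0.11164807]
 [0.48134428 0.57949825 0.20944558]
 [0.56126813 0.76638391 0.24403229]
 [0.56219665 0.78560016 0.24498663]]
7197 [[0.30517611 0.56980764 0.10379603]
 [0.34232917 0.57061702 0.11919861]
 [0.44685582 0.58212731 0.23492021]
 [0.55059222 0.65056075 0.24235391]
 [0.55926652 0.66094637 0.24351387]]
[-0.13280851 -0.18259357 -0.00907529]
[-2.12706327e-01 -2.92577845e-02  2.38029889e-05]
[-0.01136449  0.08609143  0.0649085 ]
```

```bash
python3 -m creep '[[[-0.044,-0.016,-0.001],0,1],[[-0.044,-0.016,-0.001],0,1],[[-0.044,-0.016,-0.001],0,1],[[-0.044,-0.016,-0.001],0,1],[[-0.044,-0.016,-0.001],0,1]]' 40; python3 -m creep '[[[-0.044,-0.016,-0.001],0,1],[[-0.044,-0.016,-0.001],0,1],[[-0.044,-0.014,0],0,1],[[0,0,0],0,1],[[0,0,0],0,1]]'
python3 - <<'E'
from h import *
f=grab('wrist');np.save('pics/w1.npy',cloud(f));cv2.imwrite('pics/w1.png',f['color'][...,::-1]);print(f['eye'],f['rotation'],f['fov_y'],f['mount'])
E
```

```text
time: 0.65
tool_pos: [0.3681, 0.3654, 0.2362]
tool_rot: [[-0.94, 0.341, -0.0], [0.341, 0.94, -0.0], [0.0, -0.0, -1.0]]
wrist_force: [0.1, 1.1, 0.2]
finger_gap: 0.0122
grip_force: 0.0
time: 1.15
tool_pos: [0.4759, 0.2778, 0.2377]
tool_rot: [[-0.939, 0.343, -0.001], [0.343, 0.939, -0.0], [0.001, -0.001, -1.0]]
wrist_force: [-1.0, -0.9, -0.2]
finger_gap: -0.0
grip_force: 0.0
[0.39669618 0.30753164 0.38022633] [[ 3.42673722e-01 -8.87598290e-01 -3.07805126e-01]
 [ 9.39454357e-01  3.23590838e-01  1.12758508e-01]
 [-4.81339932e-04 -3.27808244e-01  9.44744158e-01]] 67.53785260248723 [[ 3.34823845e-04  9.44448489e-01  3.28659307e-01  8.46770030e-02]
 [ 9.99999907e-01 -2.26604327e-04 -3.67577295e-04  6.29215737e-04]
 [-2.72682200e-04  3.28659400e-01 -9.44448476e-01 -1.42414957e-01]
 [ 0.00000000e+00  0.00000000e+00  0.00000000e+00  1.00000000e+00]]
```

View pics/w1.png

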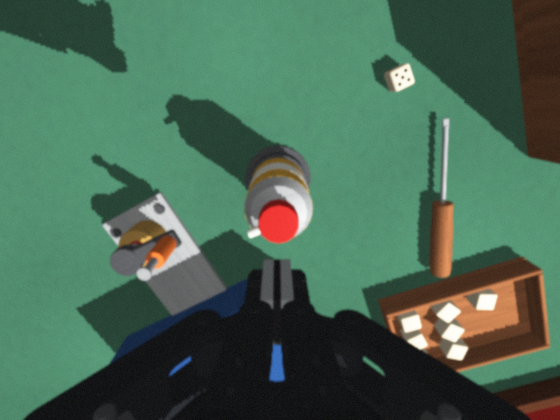

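The wrist view shows the cap at (278,222), the pin top at (146,271) and the hub disc at (125,260). I'll triangulate these against the top view.

```bash
python3 - <<'E'
from h import *
f=grab('wrist')
for n,u,v,z in(('cap',278,222,.157),('pin',146,271,.142),('hub',125,260,.078)): print(n,ray(f,u,v,z))
c=np.load('pics/w1.npy');im=cv2.imread('pics/w1.png').astype(int);B,G,R=im[...,0],im[...,1],im[...,2]
m=(R>150)&(G<60)&(abs(c[...,2]-.157)<.006);p=c[m];print(m.sum(),p.mean(0),(p.min(0)+p.max(0))/2,np.argwhere(m).mean(0))
Q=c[220:285,100:185].reshape(-1,3);Q=Q[abs(Q[:,2]-.078)<.004];r=cv2.minAreaRect((Q[:,:2]*1000).astype(np.float32));print(len(Q),r,cv2.boxPoints(r))
s=robot.read_state();print(s['tool_pos'],s['wrist_force'])
cv2.imwrite('pics/c2.png',cv2.resize(cv2.imread('pics/w1.png')[185:300,90:230],None,fx=5,fy=5,interpolation=2))
E
```

```text
cap [0.47829561 0.27935191 0.157     ]
pin [0.48761846 0.1551056  0.142     ]
hub [0.49245392 0.09904958 0.078     ]
821 [0.47797363 0.27668088 0.15681347] [0.47975388 0.27858176 0.15548417] [221.61266748 275.25700365]
1094 ((492.87158203125, 119.962646484375), (33.26823425292969, 80.65066528320312), 7.17253303527832) [[471.33273 157.89552]
 [481.40256  77.87598]
 [514.4104   82.02977]
 [504.3406  162.04932]]
[0.47483976 0.27909799 0.23816572] [ 0.17978178 -0.6228105  -1.72054133]
```

View pics/c2.png

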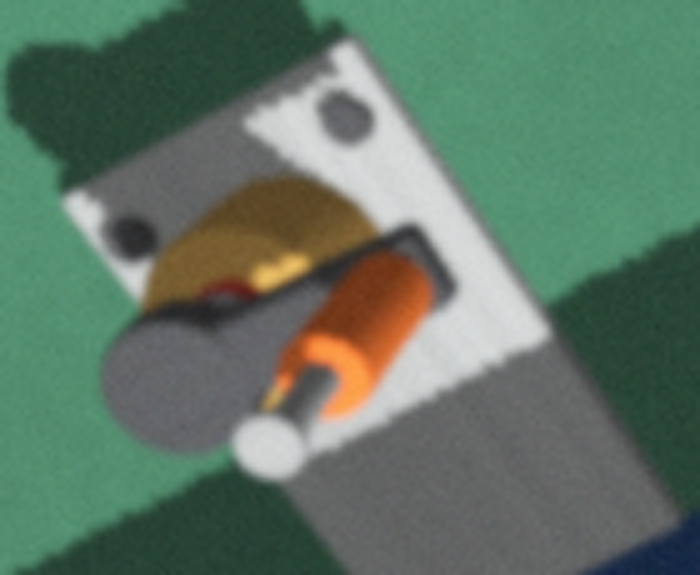

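```bash
python3 -m creep '[[[-0.004,0.001,0.04],0,1],[[0,0,0.036],0,1],[[0,0,0.004],0,1],[[0,0,0.003],0,1],[[0,0,0],0,1]]'; python3 -m creep '[[[0,0,0.002],0,1],[[0,0,0.002],0,1],[[0,0,0],0,1]]'
```

```text
time: 1.75
tool_pos: [0.4794, 0.279, 0.1571]
tool_rot: [[-0.94, 0.34, 0.001], [0.34, 0.94, 0.001], [-0.001, 0.001, -1.0]]
wrist_force: [-0.8, -0.7, 1.2]
finger_gap: -0.0
grip_force: 0.0
time: 2.05
tool_pos: [0.48, 0.2789, 0.1521]
tool_rot: [[-0.94, 0.341, 0.001], [0.341, 0.94, 0.002], [-0.001, 0.002, -1.0]]
wrist_force: [-0.1, 3.1, 4.2]
finger_gap: -0.0001
grip_force: 2.2
```

```bash
python3 -m creep '[[[0,0,0.002],0,1],[[0,0,0],0,1],[[0,0,0],0,1]]';  python3 -m creep '[[[0,0,0.001],0,1],[[0,0,0],0,1],[[0,0,0],0,1]]'
```

```text
time: 2.35
tool_pos: [0.48, 0.2789, 0.151]
tool_rot: [[-0.94, 0.341, 0.002], [0.341, 0.94, 0.002], [-0.001, 0.003, -1.0]]
wrist_force: [-2.9, 2.1, 11.7]
finger_gap: -0.0001
grip_force: 5.8
time: 2.65
tool_pos: [0.48, 0.2789, 0.1509]
tool_rot: [[-0.94, 0.341, 0.003], [0.341, 0.94, 0.003], [-0.002, 0.003, -1.0]]
wrist_force: [-4.3, 2.1, 17.8]
finger_gap: 0.0002
grip_force: 8.7
```

The cap has bottomed: 18 N at z = 0.151, 6 mm down. Now I'll release it, open the fingers and go above the handgrip.

```bash
python3 -m creep '[[[0,0,-0.01],0,1],[[0,0,-0.025],0,1],[[0,0,-0.03],0,-1],[[-0.013,-0.029,0],0,-1],[[-0.013,-0.029,0],0,-1]]'; python3 -m creep '[[[-0.013,-0.029,0],0,-1],[[-0.013,-0.029,0],0,-1],[[0,0,0],0,-1],[[0,0,0],0,-1],[[0,0,0],0,-1]]'
python3 - <<'E'
from h import *
f=grab('wrist');cv2.imwrite('pics/w2.png',f['color'][...,::-1])
c=cloud(f);im=f['color'].astype(int);R,G,B=im[...,0],im[...,1],im[...,2]
m=(R>120)&(G>40)&(G<.65*R)&(B<80)&(c[...,2]>.06)&(c[...,2]<.13)
v,u=np.nonzero(m);print(m.sum(),u.mean(),v.mean(),c[m].min(0),c[m].max(0),np.median(c[m],0))
E
```

```text
time: 3.15
tool_pos: [0.4845, 0.2143, 0.2138]
tool_rot: [[-0.941, 0.339, 0.001], [0.339, 0.941, -0.0], [-0.001, -0.0, -1.0]]
wrist_force: [0.2, -0.4, -0.4]
finger_gap: 0.0433
grip_force: 0.0
time: 3.65
tool_pos: [0.4889, 0.1517, 0.2131]
tool_rot: [[-0.94, 0.341, -0.0], [0.341, 0.94, -0.0], [0.0, -0.0, -1.0]]
wrist_force: [0.1, 0.2, -0.2]
finger_gap: 0.0852
grip_force: 0.0
260 276.3192307692308 206.12307692307692 [0.48075294 0.14335972 0.08006698] [0.49431307 0.15984078 0.11932446] [0.48532639 0.15450082 0.11712554]
```

View pics/w2.png

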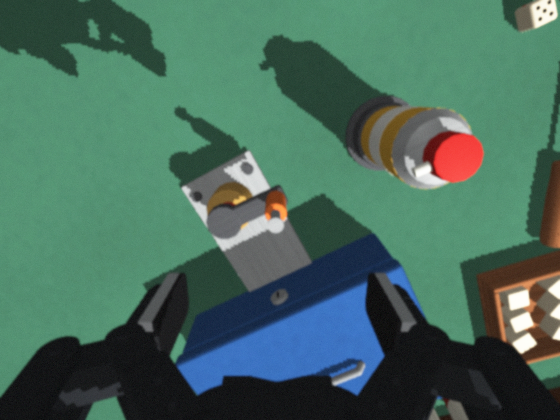

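The grip at (276,210) and pin top at (276,226) lie midway between the finger pads at about columns 165 and 385. The cap is back up. Descending and gripping.

```bash
python3 -m creep '[[[0,0,0.04],0,-1],[[0,0,0.04],0,-1],[[0,0,0.03],0,-1],[[0,0,0.017],0,-1],[[0,0,0],0,-1]]' 40; python3 -m creep '[[[0,0,0],0,1],[[0,0,0],0,1],[[0,0,0],0,1],[[0,0,0],0,1],[[0,0,0],0,1]]' 40
```

```text
time: 4.2
tool_pos: [0.4872, 0.1517, 0.0835]
tool_rot: [[-0.941, 0.34, -0.005], [0.34, 0.941, -0.002], [0.004, -0.003, -1.0]]
wrist_force: [0.3, -0.3, 0.7]
finger_gap: 0.0855
grip_force: 0.0
time: 4.7
tool_pos: [0.4891, 0.1512, 0.0868]
tool_rot: [[-0.94, 0.341, 0.001], [0.341, 0.94, -0.0], [-0.001, -0.0, -1.0]]
wrist_force: [0.9, -1.0, 3.3]
finger_gap: 0.0168
grip_force: 39.0
```

```bash
cat > arc.py <<'E'
from h import *; import sys
cx,cy,step,n=map(float,sys.argv[1:5]);r=.055
s=robot.read_state();R=np.array(s['tool_rot']);R=np.array([[-.94,.341,0],[.341,.94,0],[0,0,-1]]);p=np.array(s['tool_pos'])
if len(sys.argv)>5: a=np.radians(float(sys.argv[5]))
else: a=np.arctan2(p[1]-cy,p[0]-cx)
print('ang',np.degrees(a),'rad',np.hypot(p[0]-cx,p[1]-cy),'turn',np.pi-(a-.1415),'F',np.round(s['wrist_force'],1))
q=p[:2]
for i in range(int(n)):
    a+=np.radians(step);t=np.array([cx+r*np.cos(a),cy+r*np.sin(a)]);d=R[:2,:2].T@(t-q);q=t;print('[[%.4f,%.4f,0],0,1],'%tuple(d),round(np.degrees(a)))
E
python3 arc.py .4957 .0967 8 12
```

```text
ang 96.92564940316649 rad 0.054919031514590246 turn 1.5914209418708611 F [ 0.9 -1.   3.3]
[[0.0066,-0.0039,0],0,1], 105
[[0.0060,-0.0048,0],0,1], 113
[[0.0052,-0.0056,0],0,1], 121
[[0.0044,-0.0063,0],0,1], 129
[[0.0035,-0.0068,0],0,1], 137
[[0.0025,-0.0072,0],0,1], 145
[[0.0015,-0.0075,0],0,1], 153
[[0.0004,-0.0077,0],0,1], 161
[[-0.0007,-0.0076,0],0,1], 169
[[-0.0017,-0.0075,0],0,1], 177
[[-0.0027,-0.0072,0],0,1], 185
[[-0.0037,-0.0067,0],0,1], 193
```

```bash
python3 -m creep '[[[0.0066,-0.0039,0],0,1],[[0.006,-0.0048,0],0,1],[[0.0052,-0.0056,0],0,1],[[0,0,0],0,1],[[0,0,0],0,1]]'; python3 -m creep '[[[0.0044,-0.0063,0],0,1],[[0.0035,-0.0068,0],0,1],[[0.0025,-0.0072,0],0,1],[[0,0,0],0,1],[[0,0,0],0,1]]'
```

```text
time: 5.2
tool_pos: [0.4667, 0.1439, 0.0866]
tool_rot: [[-0.94, 0.341, -0.0], [0.341, 0.94, 0.0], [0.0, -0.0, -1.0]]
wrist_force: [-1.7, -0.2, 5.7]
finger_gap: 0.0168
grip_force: 39.5
time: 5.7
tool_pos: [0.4494, 0.1279, 0.0865]
tool_rot: [[-0.94, 0.341, -0.001], [0.341, 0.94, -0.0], [0.001, -0.001, -1.0]]
wrist_force: [-4.3, -0.3, 7.9]
finger_gap: 0.0164
grip_force: 39.8
```

```bash
python3 -m creep '[[[0.0015,-0.0075,-0.0015],0,1],[[0.0004,-0.0077,0],0,1],[[-0.0007,-0.0076,0],0,1],[[0,0,0],0,1],[[0,0,0],0,1]]'; python3 arc.py .4957 .0967 8 4
```

```text
time: 6.2
tool_pos: [0.4409, 0.1068, 0.0874]
tool_rot: [[-0.94, 0.342, -0.002], [0.342, 0.94, -0.001], [0.001, -0.001, -1.0]]
wrist_force: [-4.1, -0.1, 2.9]
finger_gap: 0.0169
grip_force: 39.2
ang 169.5974691835846 rad 0.05570507362252158 turn 0.32305841328662277 F [-4.1 -0.1  2.9]
[[-0.0025,-0.0073,0],0,1], 178
[[-0.0028,-0.0071,0],0,1], 186
[[-0.0038,-0.0067,0],0,1], 194
[[-0.0047,-0.0061,0],0,1], 202
```

```bash
python3 -m creep '[[[-0.0015,-0.0073,-0.0005],0,1],[[-0.0028,-0.0071,0],0,1],[[-0.0038,-0.0067,0],0,1],[[0,0,0],0,1],[[0,0,0],0,1]]'; cat > look.py <<'E'
from h import *; import sys
f=grab('wrist');c=cloud(f);cv2.imwrite(f'pics/{sys.argv[1]}.png',f['color'][...,::-1])
for n,g in(('wrist',c),('scene',cloud(grab('scene')))):
    d=np.hypot(g[...,0]-.495,g[...,1]-.097);m=(d<.011)&(g[...,2]>.05)&(g[...,2]<.095);print(n,m.sum(),np.median(g[...,2][m]) if m.any() else None)
E
python3 look.py w3; python3 arc.py .495 .0967 8 4
```

```text
time: 6.7
tool_pos: [0.4415, 0.0835, 0.0878]
tool_rot: [[-0.94, 0.342, -0.002], [0.342, 0.94, -0.002], [0.001, -0.003, -1.0]]
wrist_force: [-4.6, -3.9, -1.0]
finger_gap: 0.0163
grip_force: 39.2
wrist 27 0.05107215500376222
scene 41 0.07923285598186658
ang -166.1731711577686 rad 0.05508178349704944 turn 6.183361618772933 F [-3.9 -4.9  0.7]
[[-0.0048,-0.0060,0],0,1], -158
[[-0.0055,-0.0054,0],0,1], -150
[[-0.0062,-0.0045,0],0,1], -142
[[-0.0068,-0.0036,0],0,1], -134
```

```bash
python3 -m creep '[[[-0.0045,-0.006,0],0,1],[[0,0,0],0,1],[[0,0,0],0,1]]'; python3 look.py w4; python3 arc.py .495 .0967 8 3
```

```text
time: 7.1
tool_pos: [0.4437, 0.0766, 0.0878]
tool_rot: [[-0.94, 0.341, -0.002], [0.341, 0.94, -0.002], [0.001, -0.002, -1.0]]
wrist_force: [-4.8, -2.1, 0.4]
finger_gap: 0.0167
grip_force: 39.3
wrist 135 0.07158795381838073
scene 31 0.07333418002287928
ang -158.64281204586416 rad 0.05502846340186187 turn 6.051932058412644 F [-5.1 -3.6 -0.7]
[[-0.0055,-0.0054,0],0,1], -151
[[-0.0062,-0.0046,0],0,1], -143
[[-0.0067,-0.0037,0],0,1], -135
```

View pics/w4.png

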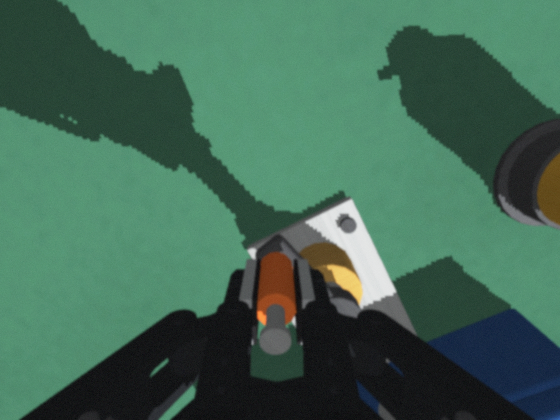

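```bash
python3 look.py w5; python3 look.py w6; python3 arc.py .495 .0967 -10 37
```

```text
wrist 132 0.07174104428353592
scene 34 0.07383143032182687
wrist 130 0.0717428161311575
scene 36 0.07389411266881124
ang -158.6955493512191 rad 0.05502899953441954 turn 6.0528524980297185 F [-5.7 -3.4  0.5]
[[0.0056,0.0078,0],0,1], -169
[[0.0042,0.0086,0],0,1], -179
[[0.0027,0.0092,0],0,1], -189
[[0.0010,0.0095,0],0,1], -199
[[-0.0006,0.0096,0],0,1], -209
[[-0.0023,0.0093,0],0,1], -219
[[-0.0039,0.0088,0],0,1], -229
[[-0.0053,0.0080,0],0,1], -239
[[-0.0066,0.0069,0],0,1], -249
[[-0.0077,0.0057,0],0,1], -259
[[-0.0086,0.0042,0],0,1], -269
[[-0.0092,0.0027,0],0,1], -279
[[-0.0095,0.0010,0],0,1], -289
[[-0.0096,-0.0006,0],0,1], -299
[[-0.0093,-0.0023,0],0,1], -309
[[-0.0088,-0.0039,0],0,1], -319
[[-0.0080,-0.0053,0],0,1], -329
[[-0.0069,-0.0066,0],0,1], -339
[[-0.0057,-0.0077,0],0,1], -349
[[-0.0042,-0.0086,0],0,1], -359
[[-0.0027,-0.0092,0],0,1], -369
[[-0.0010,-0.0095,0],0,1], -379
[[0.0006,-0.0096,0],0,1], -389
[[0.0023,-0.0093,0],0,1], -399
[[0.0039,-0.0088,0],0,1], -409
[[0.0053,-0.0080,0],0,1], -419
[[0.0066,-0.0069,0],0,1], -429
[[0.0077,-0.0057,0],0,1], -439
[[0.0086,-0.0042,0],0,1], -449
[[0.0092,-0.0027,0],0,1], -459
[[0.0095,-0.0010,0],0,1], -469
[[0.0096,0.0006,0],0,1], -479
[[0.0093,0.0023,0],0,1], -489
[[0.0088,0.0039,0],0,1], -499
[[0.0080,0.0053,0],0,1], -509
[[0.0069,0.0066,0],0,1], -519
[[0.0057,0.0077,0],0,1], -529
```

The crank hub sank from 0.079 to 0.0735 in the scene view and reads 0.0717 in the wrist view. That is stable over three readings, and the sleeve is still gripped in the wrist view at (277,285). So the bolt has dropped, and I'll turn it forward.

```bash
python3 -m creep '[[[0.0056,0.0078,0],0,1],[[0.0042,0.0086,0],0,1],[[0.0027,0.0092,0],0,1],[[0.001,0.0095,0],0,1],[[-0.0006,0.0096,0],0,1]]'; python3 -m creep '[[[-0.0023,0.0093,0],0,1],[[-0.0039,0.0088,0],0,1],[[-0.0053,0.008,0],0,1],[[-0.0066,0.0069,0],0,1],[[0,0,0],0,1]]'; python3 look.py w7; python3 arc.py .495 .0967 -10 1
```

```text
time: 7.9
tool_pos: [0.4477, 0.1246, 0.0882]
tool_rot: [[-0.94, 0.341, 0.0], [0.341, 0.94, -0.0], [-0.0, -0.0, -1.0]]
wrist_force: [-1.5, -1.4, -0.8]
finger_gap: 0.0165
grip_force: 39.4
time: 8.4
tool_pos: [0.4776, 0.1491, 0.0883]
tool_rot: [[-0.94, 0.341, 0.002], [0.341, 0.94, -0.001], [-0.002, -0.0, -1.0]]
wrist_force: [2.2, -4.4, -0.4]
finger_gap: 0.0169
grip_force: 39.5
wrist 613 0.06993596396627696
scene 38 0.0717211400861843
ang 108.8275685703218 rad 0.05525599501400423 turn 1.3836932650977796 F [ 2.7 -3.7 -0.5]
[[-0.0081,0.0051,0],0,1], 99
```

```bash
python3 -m creep '[[[-0.0077,0.0053,0],0,1],[[-0.0086,0.0042,0],0,1],[[-0.0092,0.0027,0],0,1],[[-0.0095,0.001,0],0,1],[[-0.0096,-0.0006,0],0,1]]'; python3 -m creep '[[[-0.0093,-0.0023,0],0,1],[[-0.0088,-0.0039,0],0,1],[[-0.008,-0.0053,0],0,1],[[-0.0069,-0.0066,0],0,1],[[0,0,0],0,1]]'; python3 look.py w8; python3 arc.py .495 .0965 -10 19
```

```text
time: 9.0
tool_pos: [0.5216, 0.1452, 0.0876]
tool_rot: [[-0.94, 0.341, -0.003], [0.341, 0.94, -0.001], [0.002, -0.002, -1.0]]
wrist_force: [-5.4, -4.7, -0.5]
finger_gap: 0.0168
grip_force: 39.7
time: 9.5
tool_pos: [0.5465, 0.1166, 0.0875]
tool_rot: [[-0.94, 0.342, -0.003], [0.342, 0.94, -0.0], [0.002, -0.001, -1.0]]
wrist_force: [-3.5, -3.8, -0.1]
finger_gap: 0.0172
grip_force: 39.5
wrist 1291 0.06784861618041599
scene 33 0.07016405132958503
ang 21.74608366884947 rad 0.0552759703972242 turn 2.9035518941542016 F [-4.7 -3.4  0.5]
[[-0.0055,-0.0079,0],0,1], 12
[[-0.0043,-0.0086,0],0,1], 2
[[-0.0028,-0.0092,0],0,1], -8
[[-0.0011,-0.0095,0],0,1], -18
[[0.0006,-0.0096,0],0,1], -28
[[0.0022,-0.0093,0],0,1], -38
[[0.0038,-0.0088,0],0,1], -48
[[0.0053,-0.0080,0],0,1], -58
[[0.0066,-0.0070,0],0,1], -68
[[0.0077,-0.0057,0],0,1], -78
[[0.0086,-0.0043,0],0,1], -88
[[0.0092,-0.0028,0],0,1], -98
[[0.0095,-0.0011,0],0,1], -108
[[0.0096,0.0006,0],0,1], -118
[[0.0093,0.0022,0],0,1], -128
[[0.0088,0.0038,0],0,1], -138
[[0.0080,0.0053,0],0,1], -148
[[0.0070,0.0066,0],0,1], -158
[[0.0057,0.0077,0],0,1], -168
```

```bash
python3 -m creep '[[[-0.0052,-0.0082,0],0,1],[[-0.0043,-0.0086,0],0,1],[[-0.0028,-0.0092,0],0,1],[[-0.0011,-0.0095,0],0,1],[[0.0006,-0.0096,0],0,1]]'; python3 -m creep '[[[0.0022,-0.0093,0],0,1],[[0.0038,-0.0088,0],0,1],[[0.0053,-0.008,0],0,1],[[0.0066,-0.007,0],0,1],[[0,0,0],0,1]]'; python3 look.py w9; python3 arc.py .495 .0965 -10 14
```

```text
time: 10.1
tool_pos: [0.5435, 0.0698, 0.0884]
tool_rot: [[-0.94, 0.341, 0.001], [0.341, 0.94, 0.0], [-0.0, 0.001, -1.0]]
wrist_force: [-0.0, 2.7, 0.1]
finger_gap: 0.0168
grip_force: 39.4
time: 10.6
tool_pos: [0.5141, 0.0447, 0.0885]
tool_rot: [[-0.94, 0.341, -0.0], [0.341, 0.94, -0.001], [0.0, -0.001, -1.0]]
wrist_force: [-0.6, -2.8, -0.4]
finger_gap: 0.0166
grip_force: 39.5
wrist 1221 0.06595356433115304
scene 0 None
ang -68.86509451479364 rad 0.055107645222587195 turn 4.485015292570029 F [ 0.2 -3.1  0.5]
[[0.0078,-0.0056,0],0,1], -79
[[0.0086,-0.0042,0],0,1], -89
[[0.0092,-0.0027,0],0,1], -99
[[0.0095,-0.0010,0],0,1], -109
[[0.0096,0.0007,0],0,1], -119
[[0.0093,0.0023,0],0,1], -129
[[0.0088,0.0039,0],0,1], -139
[[0.0080,0.0054,0],0,1], -149
[[0.0069,0.0067,0],0,1], -159
[[0.0056,0.0077,0],0,1], -169
[[0.0042,0.0086,0],0,1], -179
[[0.0027,0.0092,0],0,1], -189
[[0.0010,0.0095,0],0,1], -199
[[-0.0007,0.0096,0],0,1], -209
```

```bash
python3 -m creep '[[[0.0078,-0.0056,0],0,1],[[0.0086,-0.0042,0],0,1],[[0.0092,-0.0027,0],0,1],[[0.0095,-0.001,0],0,1],[[0.0096,0.0007,0],0,1]]'; python3 -m creep '[[[0.0093,0.0023,0],0,1],[[0.0088,0.0039,0],0,1],[[0.008,0.0054,0],0,1],[[0,0,0],0,1],[[0,0,0],0,1]]'; python3 look.py w10; python3 arc.py .495 .0965 -7 2
```

```text
time: 11.2
tool_pos: [0.4679, 0.0484, 0.0882]
tool_rot: [[-0.94, 0.341, -0.001], [0.341, 0.94, -0.001], [0.0, -0.001, -1.0]]
wrist_force: [-0.1, -2.9, -0.7]
finger_gap: 0.0165
grip_force: 39.5
time: 11.7
tool_pos: [0.4474, 0.0692, 0.088]
tool_rot: [[-0.941, 0.34, -0.002], [0.34, 0.941, 0.001], [0.002, 0.0, -1.0]]
wrist_force: [-5.8, -1.9, -0.2]
finger_gap: 0.0165
grip_force: 39.6
wrist 631 0.0641760967693597
scene 34 0.06623785122955311
ang -149.88271496735675 rad 0.0548255814739194 turn 5.899039521598354 F [-4.2 -0.9 -1.1]
[[0.0050,0.0045,0],0,1], -157
[[0.0043,0.0052,0],0,1], -164
```

```bash
python3 -m creep '[[[0.005,0.0045,0],0,1],[[0.0043,0.0052,0],0,1],[[0,0,0],0,1],[[0,0,0],0,1],[[0,0,0],0,1]]'; python3 -m creep '[[[0,0,0],0,1],[[0,0,0],0,1],[[0,0,0],0,1]]'; python3 look.py w11; python3 arc.py .495 .0965 -7 1
```

```text
time: 12.3
tool_pos: [0.4424, 0.0812, 0.088]
tool_rot: [[-0.94, 0.34, -0.001], [0.34, 0.94, 0.001], [0.002, 0.0, -1.0]]
wrist_force: [-5.1, 0.0, 0.9]
finger_gap: 0.0173
grip_force: 39.6
time: 12.6
tool_pos: [0.4425, 0.0811, 0.088]
tool_rot: [[-0.94, 0.34, -0.001], [0.34, 0.94, 0.001], [0.002, 0.0, -1.0]]
wrist_force: [-5.3, -0.6, -0.7]
finger_gap: 0.0168
grip_force: 39.6
wrist 81 0.06375652979016899
scene 34 0.06573403660538052
ang -163.62829388568005 rad 0.05475241914115124 turn 6.1389451313158165 F [-5.3 -0.4 -1.3]
[[0.0038,0.0055,0],0,1], -171
```

View pics/w11.png

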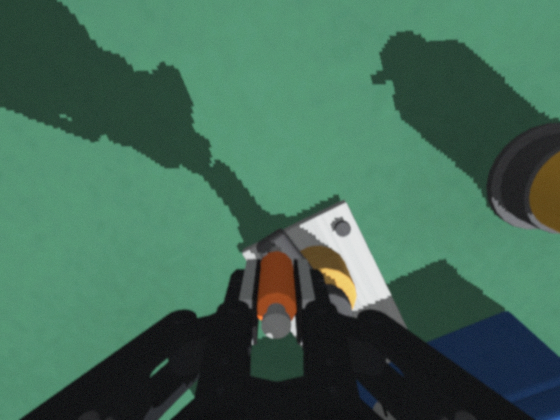

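The hub is 8 mm below its post-drop height, which matches one full turn. The sleeve at (277,285) is still gripped and steady, so I'm handing in.

```bash
python3 -c "
from plant import robot
print(robot.job_done())"
```

```text
the job is handed in; nothing more can be done
None
```

I oiled the bolt with a full push of the cap, turned it back until it dropped into its thread, then ran it one full turn forward and handed in the job with the handgrip still held; measured angle and sink match one turn, but no verdict came back.

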